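# Stack the embedding mould L-pieces to dry

## Task

Stack the two loose brass-coloured L-shaped mould pieces flat on the brass-coloured one that lies in the blue drying tray, to make one pile of three. Alternate the directions so that the pile stays balanced: turn each piece half round from the one under it, its outer corner over the open corner of the L below and the sides flush, so that the outlines make one square. Leave the bottom piece in its place in the tray, and do not disturb the black L-piece, which belongs to another set.

Things in the scene. Friction and masses are not known exactly. Their poses are not given: they have to be found in the camera images.
- brass_base_corner (a point): Bottom piece: brass-coloured metal L, flat block with two equal arms, dark dot on top near the outer corner, 0.28 kg. Lies loose in a fixed blue tray (120 x 120 mm, rim 12 mm high), underside 8 mm above the worktop. Point: outer corner, underside; x and y run along the outer sides of the arms, z up. Fills x 0-80, y 0-34 and x 0-34, y 34-80, z 0-24 mm.
- brass_1_corner (a point): Piece to stack: brass-coloured metal L, flat block with two equal arms, dark dot on top near the outer corner, 0.28 kg; flat on the worktop, dot up. Point: outer corner, underside; x and y run along the outer sides of the arms, z up. Fills x 0-80, y 0-34 and x 0-34, y 34-80, z 0-24 mm. Stacked half round and flush, this point is at x 80, y 80, z 24 mm in the lower piece's frame. Either may go first.
- brass_2_corner (a point): Other piece to stack, alike: brass-coloured metal L, flat block with two equal arms, dark dot on top near the outer corner, 0.28 kg; flat on the worktop, dot up. Point: outer corner, underside; x and y run along the outer sides of the arms, z up. Fills x 0-80, y 0-34 and x 0-34, y 34-80, z 0-24 mm.
- black_piece_corner (a point): Black L-piece of another set, same size and form, grey dot, flat on the worktop; leave alone. Point: outer corner, underside; x and y run along the outer sides of the arms, z up. Fills x 0-80, y 0-34 and x 0-34, y 34-80, z 0-24 mm.
Mind the look-alikes: they are no part of the job. What is shaped like the part that bears brass_2_corner but red is not meant.

How it is judged (in metres and radians):
At the end, for the whole second after the job is handed in: Pile of three brass pieces, upper two in either order: each flat (3 deg) on the one below, 24 mm up (4 mm), turned half round (12 deg), its outer corner within 18 mm along each side of flush over the lower open corner; bottom piece flat, moved under 30 mm (((x of brass_1_corner in the frame of brass_base_corner between 0.062 and 0.098 m and y of brass_1_corner in the frame of brass_base_corner between 0.062 and 0.098 m and z of brass_1_corner in the frame of brass_base_corner between 0.02 and 0.028 m and angle between the x axis of brass_1_corner and the x axis of brass_base_corner, either way round below 0.21 rad and angle between each of brass_1_corner, brass_2_corner's own z axis and vertical below 0.06 rad and x of brass_2_corner in the frame of brass_1_corner between 0.062 and 0.098 m and y of brass_2_corner in the frame of brass_1_corner between 0.062 and 0.098 m and z of brass_2_corner in the frame of brass_1_corner between 0.02 and 0.028 m and angle between the x axis of brass_2_corner and the x axis of brass_1_corner, either way round below 0.21 rad) or (x of brass_2_corner in the frame of brass_base_corner between 0.062 and 0.098 m and y of brass_2_corner in the frame of brass_base_corner between 0.062 and 0.098 m and z of brass_2_corner in the frame of brass_base_corner between 0.02 and 0.028 m and angle between the x axis of brass_2_corner and the x axis of brass_base_corner, either way round below 0.21 rad and angle between each of brass_2_corner, brass_1_corner's own z axis and vertical below 0.06 rad and x of brass_1_corner in the frame of brass_2_corner between 0.062 and 0.098 m and y of brass_1_corner in the frame of brass_2_corner between 0.062 and 0.098 m and z of brass_1_corner in the frame of brass_2_corner between 0.02 and 0.028 m and angle between the x axis of brass_1_corner and the x axis of brass_2_corner, either way round below 0.21 rad)) and distance of brass_base_corner from where it was at the start of the episode below 0.03 m and angle between brass_base_corner's own z axis and vertical below 0.06 rad); the robot touches nothing.
It fails at once if the black L-piece is shifted by more than 20 mm (distance of black_piece_corner from where it was at the start of the episode above 0.02 m).
It also fails if it takes over 58 s, if anything falls off the work surface, if the arm or the gripper's body presses on something with over 40 N, if the wrist force passes 120 N, or if a joint passes its speed limit or range.

## Robot

A 6-joint arm with a two-finger parallel gripper is mounted at the origin on a cart in front of the work surface, level with it; the furniture and walls round the work are solid. World frame = base frame: x ahead of the robot, y to its left, z up, the work surface at z = 0. Lengths are in mm, angles in rad, forces in N, time in s.
With the tool pointing down it reaches from about 350 to 975 mm from the base axis. Payload 7.1 kg.
Tool frame: the origin (TCP) lies at the very end of the fingers, on their centre line; the grasp point (between the pads) lies 19 mm behind it (ctrl.tcp_to_grasp is the distance from the TCP to the grasp point, in mm); z points along the fingers, x is the direction in which the jaws open and shut, and the axes are right-handed (so a half turn about z gives the same grasp; the last joint's range is limited). The gripper opens to 88 mm and grips with 3 to 60 N. Pads are 20 mm wide; open, the fingers measure 115 mm over their backs; the gripper's body (75 mm by 178 mm) begins 61 mm behind the grasp point.
Start: joints at [-1.323, 0.423, 1.63, -0, 1.089, -0.019], TCP at [164.797, -602.865, 222.675] pointing down, gripper open.
Joint ranges: [-3, 3], [-0.9, 2.11], [0.09, 2.58], [-1.31, 4.45], [0.11, 2.69], [-2.54, 2.54]. Speed limits (rad/s): [2.39, 2.39, 3.01, 3.14, 3.14, 3.14].

## Interface

Orientations are given as a rotation vector (axis times angle).
In Python, from workcell import get_obs, viewer, ctrl, masks_of gives the robot as it stands. The module is installed in compiled form; this text tells all that it offers.
- The arm moves only by the shell command python3 -m inch 'ROWS'. ROWS is JSON, a list of rows, each an object of numbers: "tx", "ty", "tz": the shift along the tool's x, y, z in cm; "ax", "ay", "az": the turn, a rotation vector about the tool's x, y, z in degrees; "jaw": the opening, from 0 (shut) to 1 (fully open). In form: [{"tx": .., "ty": .., "tz": .., "ax": .., "ay": .., "az": .., "jaw": ..}, ...]. A call has 1 to 12 rows; each row shifts and turns the commanded pose from where the row before left it, along the tool's axes as they then stand; what a row does not reach is not made up. A row lasts 1/8 s, in which the tool goes at most 62.5 mm and 10.7 degrees, less where a joint would pass 70% of its speed; a pose out of reach is approached as far as the arm can. A call is refused whole if a number of a shift passes 6.25 or a number of a turn 10.7, either way. A call with a gripper value outside its range is refused whole. The fingers move at their own pace and stop on an object; the grip force is fixed at half the most. Time passes only in rows, so rows that do not move let the fingers close. It gives the time, the measured TCP pose, the force and the opening at its end, in the units of the state.
- get_obs(): the state, without advancing time (a new reading comes with each control period).
- viewer.get_image(name): name is "scene" or "top" or "wrist"; returns (picture, depth): 480x640x3 uint8, red, green, blue; 480x640 float32, mm along the optical axis (not along the pixel's ray), 0 where there is no reading.
- viewer.get_calibration(name): a dict with "fx", "fy", "cx", "cy" (pixels), "rvec" (rotation vector, rad) and "tvec" (3), from world to camera coordinates, as OpenCV has them. Camera axes: x right, y down, z forward; pixel columns grow to the right and rows downward; lengths in mm; the calibration is good to about 2 mm. A picture is of the moment at which its call begins: read the wrist's pose just before it. get_calibration takes no time and is no camera call; for the wrist camera it gives the pose at the moment of the call.
- ctrl.close_job(): hands the job in, once; it reports no verdict.
Trained networks look in the newest picture that a camera, given by its name, has taken for a name from the list of things; names that differ only in an ending like _2 or _b are one class to them, and where a whole thing is asked for, a point or a joint stands for the part that bears it (a point fixed in the world has none). Each returns a list of dicts, best first, with "score" (0 to 1); they miss things now and then, are a little off and sometimes report something else, mostly with a low value. They report only what shows in the picture. A call takes as long as a camera call. They do not tell look-alikes from the thing itself.
- masks_of(camera, thing): "pixels" (480x640 bool, what is visible of it) and "location" ([column, row] in pixels, amid what is visible of it).
The state is a dict: "t": time; "qpos": joint angles; "qvel": joint speeds; "joint_torque": joint torques, N m; "ee_pos": TCP position; "orientation": TCP orientation; "ft_force": force on the tool from outside, world axes, zero at the start; "moment": the same for the moment, N m; "width": finger opening in mm.
Only numpy, scipy, OpenCV 4.12 (cv2) and the standard library are available. Lean on these libraries where they do the work, as an engineer would, in place of code of your own. Each camera call takes 0.05 s, during which the arm holds its last target. There are 200 camera calls.

## Working session

There is one attempt and no reset: what is moved stays moved. The work goes in short steps, Python scripts to look and compute and a shell command to move; the robot and the scene stay as the last step left them, time stands still between calls to the robot, and variables do not carry over. Pictures are saved under pics/ and viewed, about 8 in all and at most 12, crops included, and the job is handed in when it is done.

```bash
mkdir -p pics
cat > h.py <<'E'
import numpy as np, cv2
from workcell import get_obs, viewer, ctrl, masks_of
def cam(n):
    c=viewer.get_calibration(n);R=cv2.Rodrigues(np.array(c['rvec'],float))[0];return c,R,np.array(c['tvec'],float).ravel()
def world(n,depth):
    c,R,t=cam(n);v,u=np.mgrid[0:480,0:640]
    P=np.stack([(u-c['cx'])/c['fx']*depth,(v-c['cy'])/c['fy']*depth,depth],-1)
    return (P-t)@R
E
python3 - <<'E'
from h import *
for n in ['top','scene']:
    im,d=viewer.get_image(n);cv2.imwrite(f'pics/{n}0.png',im[:,:,::-1]);np.savez(n+'0',im=im,d=d)
    for th in ['brass_base_corner','brass_1_corner','black_piece_corner']:
        for m in masks_of(n,th):
            W=world(n,d)[m['pixels']&(d>0)];px=im[m['pixels']]
            print(n,th,round(m['score'],2),np.round(m['location']),m['pixels'].sum(),np.median(W,0).round(),np.median(px,0))
o=get_obs();print(o['t'],o['ee_pos'],o['orientation'],o['ft_force'])
E
```

```text
top brass_base_corner 0.72 [325. 268.] 714 [512.  -8.  31.] [123.  88.  32.]
top brass_1_corner 0.79 [442. 274.] 752 [ 494. -303.   23.] [117.  82.  28.]
top black_piece_corner 0.57 [230. 280.] 731 [485. 225.  24.] [12. 11. 11.]
scene brass_base_corner 0.91 [351. 238.] 721 [506.   0.  32.] [151. 119.  44.]
scene brass_base_corner 0.63 [314. 315.] 911 [478. 227.  24.] [23. 22. 23.]
scene brass_1_corner 0.71 [403. 177.] 661 [ 487. -298.   23.] [153. 119.  43.]
scene black_piece_corner 0.61 [313. 316.] 912 [478. 228.  24.] [23. 22. 23.]
0.4 [ 164.76385076 -602.76517057  222.5412043 ] [-2.49701623e+00  1.90614915e+00  3.40791699e-04] [ 0.57532152  0.35585481 -0.16422604]
```

View pics/top0.png

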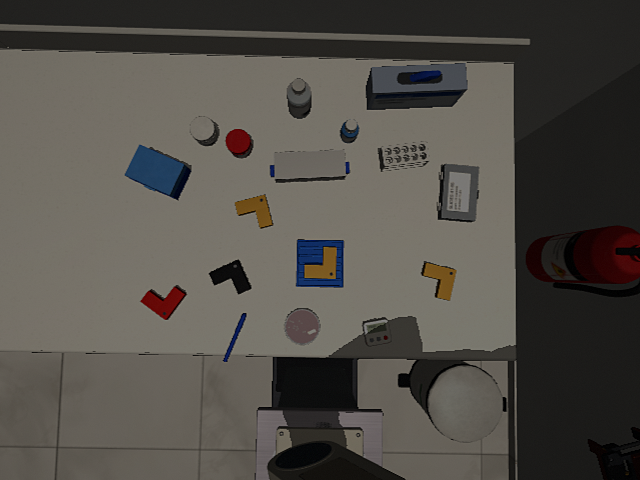

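View pics/scene0.png

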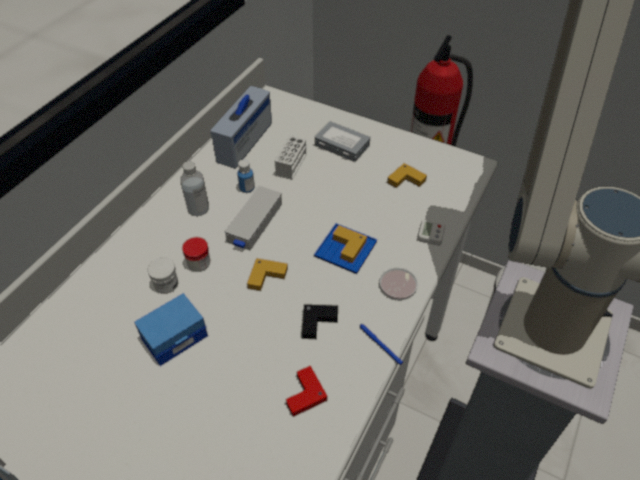

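The top view shows brass candidates at (322,263) in the tray (base), (440,280) and (256,210). The look-alikes are black at (232,276) and red at (163,301). I'll fit poses and make a close crop.

```bash
cat >> h.py <<'E'
from scipy.optimize import minimize
L=np.array([[0,0],[80,0],[80,34],[34,34],[34,80],[0,80]],float)
def render(n,p,z0,S=8,off=(0,0),size=(100,100)):
    c,R,t=cam(n);cs,sn=np.cos(p[2]),np.sin(p[2]);xy=L@np.array([[cs,sn],[-sn,cs]])+p[:2]
    K=np.array([[c['fx'],0,c['cx']],[0,c['fy'],c['cy']],[0,0,1.]])
    def pr(z):
        q=(np.c_[xy,np.full(6,z)]@R.T+t)@K.T;return ((q[:,:2]/q[:,2:]-off+.5)*S)
    a,b=pr(z0+24),pr(z0);m=np.zeros((size[1]*S,size[0]*S),np.uint8)
    for poly in [a,b]+[np.array([a[i],a[(i+1)%6],b[(i+1)%6],b[i]]) for i in range(6)]:
        cv2.fillPoly(m,[np.round(poly*16-8).astype(np.int32)],1,shift=4)
    return cv2.resize(m.astype(np.float32),size,interpolation=cv2.INTER_AREA)
def brassmask(im):
    h=cv2.cvtColor(im,cv2.COLOR_RGB2HSV);return (h[...,0]>8)&(h[...,0]<32)&(h[...,1]>110)&(h[...,2]>40)
def fit(n,mask,z0):
    v,u=np.where(mask);off=np.array([u.min()-15,v.min()-15]);size=(int(np.ptp(u))+30,int(np.ptp(v))+30)
    M=np.zeros((size[1],size[0]),np.float32);M[v-off[1],u-off[0]]=1
    c,R,t=cam(n);ctr=np.array([u.mean(),v.mean()])
    r=np.array([(ctr[0]-c['cx'])/c['fx'],(ctr[1]-c['cy'])/c['fy'],1])@R;o=-t@R
    g=(o+r*(z0+24-o[2])/r[2])[:2]
    cost=lambda p:np.abs(render(n,p,z0,off=off,size=size)-M).sum()/M.sum()
    cen=np.array([31.,31.])*1.0
    best=[]
    for th in np.arange(0,2*np.pi,np.pi/12):
        cs,sn=np.cos(th),np.sin(th);p=[*(g-np.array([[cs,-sn],[sn,cs]])@cen),th];best.append((cost(p),p))
    best.sort(key=lambda b:b[0]);out=None
    for _,p in best[:3]:
        s=np.array(p)+np.array([[0,0,0],[8,0,0],[0,8,0],[0,0,.15]])
        r=minimize(cost,p,method='Nelder-Mead',options=dict(initial_simplex=s,xatol=.02,fatol=1e-5))
        if out is None or r.fun<out.fun: out=r
    return out.x,out.fun
E
python3 - <<'E'
from h import *
for n in ['top','scene']:
    f=np.load(n+'0.npz');im,d=f['im'],f['d'];W=world(n,d)
    m=brassmask(im).astype(np.uint8);k,lab,st,_=cv2.connectedComponentsWithStats(m)
    for i in range(1,k):
        if 300<st[i,4]<1500:
            w=np.median(W[(lab==i)&(d>0)],0)
            if w[2]>60: continue
            z0=8 if abs(w[1])<40 and w[0]<560 else 0
            p,c=fit(n,lab==i,z0);print(n,st[i],w.round(),p.round(3),np.degrees(p[2]).round(1),round(c,3))
im=np.load('top0.npz')['im'][180:320,130:480];cv2.imwrite('pics/crop.png',cv2.resize(im[:,:,::-1],(800,320),interpolation=cv2.INTER_CUBIC))
E
```

```text
top [235 195  38  33 647] [658. 168.  24.] [696.082 152.539   1.845] 105.7 0.111
top [304 247  33  32 656] [510.  -6.  32.] [483.976 -32.549   6.279] 359.8 0.06
top [423 263  34  38 667] [ 496. -304.   24.] [ 512.946 -342.311    1.347] 77.1 0.149
scene [388 164  38  23 506] [ 487. -297.   24.] [ 514.608 -338.399    1.454] 83.3 0.232
scene [334 226  32  36 635] [505.   0.  32.] [483.739 -37.326   6.36 ] 364.4 0.213
scene [248 259  39  31 702] [650. 171.  24.] [694.99  153.138   1.92 ] 110.0 0.203
```

View pics/crop.png

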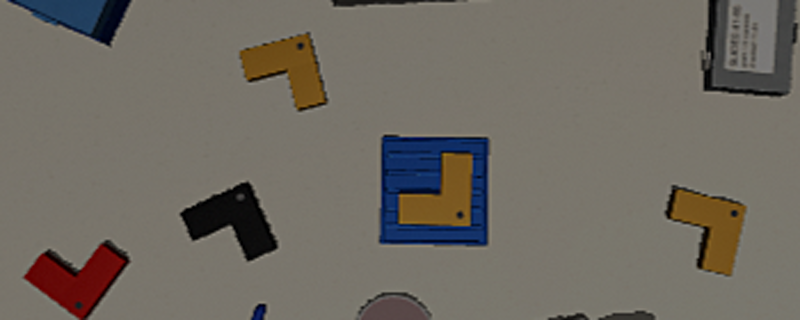

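The crop confirms it: the brass base is in the tray, and the two loose brass pieces are at top pixels (256,210) = A and (440,280) = B. Black and red are clearly separate. I'll move above A now and refine with the wrist camera.

```bash
cat >> h.py <<'E'
def status():
    o=get_obs();R=cv2.Rodrigues(np.array(o['orientation'],float))[0]
    return o,R
def togo(x,y,z,yawdeg):
    "remaining shift in tool axes (cm) and az (deg), keep tool down"
    o,R=status();d=R.T@(np.array([x,y,z])-o['ee_pos'])/10
    yaw=np.degrees(np.arctan2(R[1,0],R[0,0]));a=(yaw-yawdeg+90)%180-90
    # shift in tool axes if tool is turned (done without turning)
    print('t',round(o['t'],2),'tcp',np.round(o['ee_pos'],1),'yaw',yaw.round(1),'tz',R[:,2].round(3),'w',round(o['width'],1),'F',np.round(o['ft_force'],1),'| shift cm',d.round(2),'az',a.round(1))
E
python3 -c "
from h import *
togo(680,150,200,-74.7)"
```

```text
t 0.4 tcp [ 164.8 -602.8  222.5] yaw -74.7 tz [-0.  0. -1.] w 87.9 F [ 0.6  0.4 -0.2] | shift cm [-59.03 -69.55   2.27] az -0.0
```

```bash
python3 -m inch '[{"tx":-2,"ty":-2.4},{"tx":-3.8,"ty":-4.5},{"tx":-3.8,"ty":-4.5},{"tx":-3.8,"ty":-4.5},{"tx":-3.8,"ty":-4.5},{"tx":-3.8,"ty":-4.5},{"tx":-3.8,"ty":-4.5},{"tx":-3.8,"ty":-4.5},{"tx":-3.8,"ty":-4.5},{"tx":-3.8,"ty":-4.5},{"tx":-3.8,"ty":-4.5},{"tx":-3.8,"ty":-4.5}]'; python3 -c "
from h import *
togo(680,150,200,-74.7)"
```

```text
t 0.4 tcp [ 164.8 -602.8  222.5] yaw -74.7 tz [-0.  0. -1.] w 87.9 F [ 0.6  0.4 -0.2] | shift cm [-59.03 -69.55   2.27] az -0.0$[0]: bad value
```

```bash
python3 -m inch '[{"tx":-2,"ty":-2.4,"tz":0,"ax":0,"ay":0,"az":0,"jaw":1},{"tx":-3.8,"ty":-4.5,"tz":0,"ax":0,"ay":0,"az":0,"jaw":1},{"tx":-3.8,"ty":-4.5,"tz":0,"ax":0,"ay":0,"az":0,"jaw":1},{"tx":-3.8,"ty":-4.5,"tz":0,"ax":0,"ay":0,"az":0,"jaw":1},{"tx":-3.8,"ty":-4.5,"tz":0,"ax":0,"ay":0,"az":0,"jaw":1},{"tx":-3.8,"ty":-4.5,"tz":0,"ax":0,"ay":0,"az":0,"jaw":1},{"tx":-3.8,"ty":-4.5,"tz":0,"ax":0,"ay":0,"az":0,"jaw":1},{"tx":-3.8,"ty":-4.5,"tz":0,"ax":0,"ay":0,"az":0,"jaw":1},{"tx":-3.8,"ty":-4.5,"tz":0,"ax":0,"ay":0,"az":0,"jaw":1},{"tx":-3.8,"ty":-4.5,"tz":0,"ax":0,"ay":0,"az":0,"jaw":1},{"tx":-3.8,"ty":-4.5,"tz":0,"ax":0,"ay":0,"az":0,"jaw":1},{"tx":-3.8,"ty":-4.5,"tz":0,"ax":0,"ay":0,"az":0,"jaw":1}]'; python3 -c "
from h import *
togo(680,150,200,-74.7)"
```

```text
t: 1.9
ee_pos: [551.0, -41.7, 223.0]
orientation: [-2.497, 1.906, -0.001]
ft_force: [-0.2, -0.0, -0.6]
width: 87.9
t 1.9 tcp [551.  -41.7 223. ] yaw -74.7 tz [ 0.001 -0.    -1.   ] w 87.9 F [-0.2 -0.  -0.6] | shift cm [-15.09 -17.5    2.3 ] az -0.0
```

```bash
cat >> h.py <<'E'
def topmask(n,im,d,z0):
    W=world(n,d);m=brassmask(im)&(d>0)&(abs(W[...,2]-z0-24)<8)
    k,lab,st,_=cv2.connectedComponentsWithStats(m.astype(np.uint8));i=1+np.argmax(st[1:,4]);q=lab==i
    return cv2.morphologyEx(q.astype(np.uint8),cv2.MORPH_CLOSE,np.ones((25,25)))>0,W
def cornerfit(P):
    "robust top-face fit: world xy of top-mask pixels -> L pose, by area overlap on a 1 mm grid"
    c=P.mean(0);g=np.zeros((200,200),np.uint8);ij=np.round(P-c+100).astype(int);ij=ij[((ij>=0)&(ij<200)).all(1)];g[ij[:,1],ij[:,0]]=1
    g=cv2.morphologyEx(g,cv2.MORPH_CLOSE,np.ones((7,7)));M=g.astype(np.float32)
    def cost(p):
        cs,sn=np.cos(p[2]),np.sin(p[2]);xy=L@np.array([[cs,sn],[-sn,cs]])+p[:2]-c+100
        m=np.zeros((1600,1600),np.uint8);cv2.fillPoly(m,[np.round((xy+.5)*128-8).astype(np.int32)],1,shift=4)
        return np.abs(cv2.resize(m.astype(np.float32),(200,200),interpolation=cv2.INTER_AREA)-M).sum()/4284
    b=[]
    for th in np.arange(0,2*np.pi,np.pi/12):
        p=[*(c-np.array([[np.cos(th),-np.sin(th)],[np.sin(th),np.cos(th)]])@[31.6,31.6]),th];b.append((cost(p),p))
    b.sort(key=lambda q:q[0]);p=b[0][1]
    r=minimize(cost,p,method='Nelder-Mead',options=dict(initial_simplex=np.array(p)+np.array([[0,0,0],[6,0,0],[0,6,0],[0,0,.12]]),xatol=.02,fatol=1e-5))
    return r.x,r.fun,M.sum()
def look(n,z0,name,save=True):
    im,d=viewer.get_image(n);
    if save: cv2.imwrite(f'pics/{name}.png',im[:,:,::-1])
    m,W=topmask(n,im,d,z0)
    c,R,t=cam(n);v,u=np.where(m);r=np.c_[(u-c['cx'])/c['fx'],(v-c['cy'])/c['fy'],np.ones(len(u))]@R;o=-t@R
    zt=np.median(W[m&(d>0)][:,2]);P=(o+r*((z0+24-o[2])/r[:,2])[:,None])[:,:2]
    x,f,a=cornerfit(P);print(name,'pose',x[:2].round(1),np.degrees(x[2]).round(1),'cost',round(f,3),'area',a,'ztop',zt.round(1),'uv',u.min(),u.max(),v.min(),v.max())
    return x
E
python3 -c "
from h import *
look('wrist',8,'wbase')
togo(680,150,200,-74.7)"
```

```text
wbase pose [488.3 -27.7] 0.0 cost 0.048 area 4255.0 ztop 32.0 uv 199 306 187 280
t 1.95 tcp [554.7 -37.  223.3] yaw -74.6 tz [ 0.004  0.002 -1.   ] w 87.6 F [ 2.3  4.2 -0.4] | shift cm [-14.69 -17.04   2.42] az 0.1
```

View pics/wbase.png

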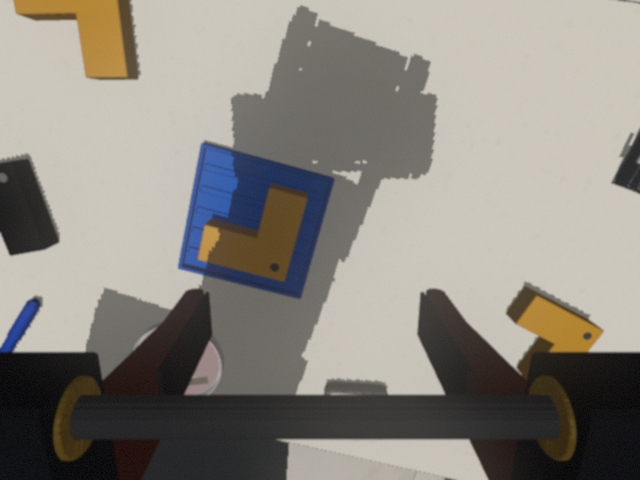

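```bash
python3 -m inch '[{"tx":-3.5,"ty":-4.6,"tz":0.5,"ax":0,"ay":0,"az":0,"jaw":1},{"tx":-3.5,"ty":-4.6,"tz":0.5,"ax":0,"ay":0,"az":0,"jaw":1},{"tx":-3.5,"ty":-4.6,"tz":0.5,"ax":0,"ay":0,"az":0,"jaw":0.7},{"tx":-3.5,"ty":-4.6,"tz":0.5,"ax":0,"ay":0,"az":0,"jaw":0.7},{"tx":0,"ty":0,"tz":0,"ax":0,"ay":0,"az":0,"jaw":0.7},{"tx":0,"ty":0,"tz":0,"ax":0,"ay":0,"az":0,"jaw":0.7}]'; python3 -c "
from h import *
x=look('wrist',0,'wA')
c,s=np.cos(x[2]),np.sin(x[2]);g=x[:2]+np.array([[c,-s],[s,c]])@[17,50]
print('grasp y-arm',g);togo(*g,3,np.degrees(x[2])-180)"
```

```text
t: 2.7
ee_pos: [689.9, 139.8, 202.1]
orientation: [2.497, -1.905, -0.001]
ft_force: [-0.1, 0.0, 0.1]
width: 61.6
wA pose [695.7 153. ] 106.9 cost 0.041 area 4246.0 ztop 24.0 uv 205 301 205 295
grasp y-arm [642.95311094 154.69793571]
t 2.75 tcp [689.9 139.2 202.5] yaw -74.7 tz [-0.001 -0.    -1.   ] w 61.6 F [ 0.8 -0.3  0.2] | shift cm [-2.73  4.1  19.95] az -1.6
```

View pics/wA.png

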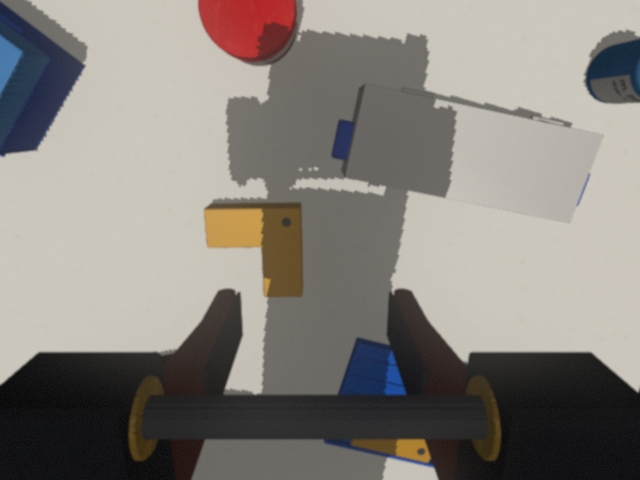

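```bash
python3 -m inch '[{"tx":-0.7,"ty":1.0,"tz":2,"ax":0,"ay":0,"az":-1.6,"jaw":0.7},{"tx":-0.7,"ty":1.1,"tz":4,"ax":0,"ay":0,"az":0,"jaw":0.7},{"tx":-0.6,"ty":1.1,"tz":4,"ax":0,"ay":0,"az":0,"jaw":0.7},{"tx":-0.6,"ty":1.0,"tz":4,"ax":0,"ay":0,"az":0,"jaw":0.7},{"tx":0,"ty":0,"tz":2,"ax":0,"ay":0,"az":0,"jaw":0.7},{"tx":0,"ty":0,"tz":0,"ax":0,"ay":0,"az":0,"jaw":0.7},{"tx":0,"ty":0,"tz":0,"ax":0,"ay":0,"az":0,"jaw":0.7}]'; python3 -c "
from h import *
togo(642.5,154.7,3,-73.7)"
```

```text
t: 3.62
ee_pos: [644.6, 152.8, 44.3]
orientation: [-2.521, 1.871, -0.003]
ft_force: [0.4, 1.0, -0.1]
width: 61.4
t 3.62 tcp [644.6 152.8  44.3] yaw -73.1 tz [ 0.003  0.001 -1.   ] w 61.4 F [ 0.4  1.  -0.1] | shift cm [-0.24  0.15  4.13] az 0.6
```

```bash
python3 -m inch '[{"tx":-0.2,"ty":0.1,"tz":1.5,"ax":0,"ay":0,"az":0,"jaw":0.7},{"tx":0,"ty":0,"tz":1.5,"ax":0,"ay":0,"az":0,"jaw":0.7},{"tx":0,"ty":0,"tz":1.0,"ax":0,"ay":0,"az":0,"jaw":0.7},{"tx":0,"ty":0,"tz":0,"ax":0,"ay":0,"az":0,"jaw":0.7},{"tx":0,"ty":0,"tz":0,"ax":0,"ay":0,"az":0,"jaw":0.2},{"tx":0,"ty":0,"tz":0,"ax":0,"ay":0,"az":0,"jaw":0.2},{"tx":0,"ty":0,"tz":0,"ax":0,"ay":0,"az":0,"jaw":0.2},{"tx":0,"ty":0,"tz":0,"ax":0,"ay":0,"az":0,"jaw":0.2},{"tx":0,"ty":0,"tz":0,"ax":0,"ay":0,"az":0,"jaw":0.2},{"tx":0,"ty":0,"tz":0,"ax":0,"ay":0,"az":0,"jaw":0.2}]'; python3 -c "
from h import *
togo(642.5,154.7,3,-73.7)"
```

```text
t: 4.88
ee_pos: [641.5, 154.7, 3.0]
orientation: [-2.523, 1.871, -0.0]
ft_force: [-0.9, 0.7, 3.2]
width: 34.1
t 4.88 tcp [641.5 154.7   3. ] yaw -73.1 tz [ 0.  0. -1.] w 34.1 F [-0.9  0.7  3.2] | shift cm [ 0.03 -0.09 -0.  ] az 0.6
```

```bash
python3 -m inch '[{"tx":0,"ty":0,"tz":-1,"ax":0,"ay":0,"az":0,"jaw":0.2},{"tx":0,"ty":0,"tz":-2,"ax":0,"ay":0,"az":0,"jaw":0.2},{"tx":0,"ty":0,"tz":-3,"ax":0,"ay":0,"az":0,"jaw":0.2},{"tx":0,"ty":0,"tz":-3,"ax":0,"ay":0,"az":-5,"jaw":0.2},{"tx":0,"ty":0,"tz":-2,"ax":0,"ay":0,"az":-10,"jaw":0.2},{"tx":0,"ty":0,"tz":0,"ax":0,"ay":0,"az":-10,"jaw":0.2},{"tx":0,"ty":0,"tz":0,"ax":0,"ay":0,"az":-10,"jaw":0.2},{"tx":0,"ty":0,"tz":0,"ax":0,"ay":0,"az":-10,"jaw":0.2},{"tx":0,"ty":0,"tz":0,"ax":0,"ay":0,"az":-10,"jaw":0.2},{"tx":0,"ty":0,"tz":0,"ax":0,"ay":0,"az":-10,"jaw":0.2},{"tx":0,"ty":0,"tz":0,"ax":0,"ay":0,"az":-8.1,"jaw":0.2},{"tx":0,"ty":0,"tz":0,"ax":0,"ay":0,"az":0,"jaw":0.2}]'; python3 -c "
from h import *
togo(547.4,-3.9,75,0)"
```

```text
t: 6.38
ee_pos: [641.6, 154.6, 113.8]
orientation: [-3.141, 0.002, -0.002]
ft_force: [-0.1, -0.4, -1.5]
width: 33.7
t 6.38 tcp [641.6 154.6 113.8] yaw -0.1 tz [ 0.001  0.    -1.   ] w 33.7 F [-0.1 -0.4 -1.5] | shift cm [-9.4  15.87  3.87] az -0.1
```

```bash
python3 -m inch '[{"tx":-1.4,"ty":2.4,"tz":0,"ax":0,"ay":0,"az":0,"jaw":0.2},{"tx":-2.5,"ty":4.3,"tz":0,"ax":0,"ay":0,"az":0,"jaw":0.2},{"tx":-2.5,"ty":4.2,"tz":0.5,"ax":0,"ay":0,"az":0,"jaw":0.2},{"tx":-2,"ty":3.3,"tz":1,"ax":0,"ay":0,"az":0,"jaw":0.2},{"tx":-1,"ty":1.7,"tz":2.4,"ax":0,"ay":0,"az":0,"jaw":0.2},{"tx":0,"ty":0,"tz":0,"ax":0,"ay":0,"az":0,"jaw":0.2},{"tx":0,"ty":0,"tz":0,"ax":0,"ay":0,"az":0,"jaw":0.2},{"tx":0,"ty":0,"tz":0,"ax":0,"ay":0,"az":0,"jaw":0.2}]'; python3 -c "
from h import *
togo(547.4,-3.9,36,0)
a,_=viewer.get_image('wrist');b,_=viewer.get_image('top');
cv2.imwrite('pics/held.png',np.hstack([cv2.resize(a,(533,400)),cv2.resize(b[200:320,270:350],(267,400),interpolation=cv2.INTER_CUBIC)])[:,:,::-1])"
```

```text
t: 7.38
ee_pos: [548.7, -3.5, 74.7]
orientation: [-3.142, -0.0, -0.003]
ft_force: [0.2, -0.5, -1.9]
width: 34.0
t 7.38 tcp [548.7  -3.5  74.7] yaw 0.0 tz [ 0.002  0.    -1.   ] w 34.0 F [ 0.2 -0.5 -1.9] | shift cm [-0.14  0.04  3.87] az 0.0
```

View pics/held.png

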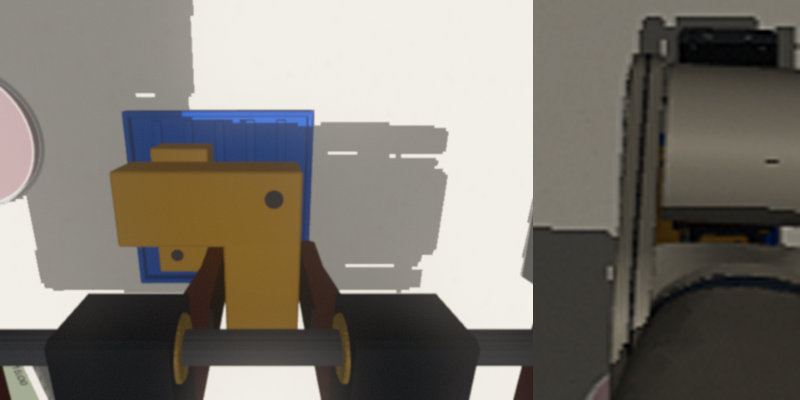

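Wrist view: piece A is held level, with its dot at (274,199). It is half-turned, and the base dot shows beneath at (177,255). Lowering.

```bash
python3 -m inch '[{"tx":-0.1,"ty":0,"tz":1.5,"ax":0,"ay":0,"az":0,"jaw":0.2},{"tx":0,"ty":0,"tz":1.3,"ax":0,"ay":0,"az":0,"jaw":0.2},{"tx":0,"ty":0,"tz":0.6,"ax":0,"ay":0,"az":0,"jaw":0.2},{"tx":0,"ty":0,"tz":0.3,"ax":0,"ay":0,"az":0,"jaw":0.2},{"tx":0,"ty":0,"tz":0,"ax":0,"ay":0,"az":0,"jaw":0.2},{"tx":0,"ty":0,"tz":0,"ax":0,"ay":0,"az":0,"jaw":0.2}]'; python3 -c "
from h import *
togo(547.4,-3.9,35,0)"
```

```text
t: 8.22
ee_pos: [546.6, -4.4, 36.9]
orientation: [-3.142, 0.001, -0.001]
ft_force: [-1.0, -1.0, -2.1]
width: 33.7
t 8.22 tcp [546.6  -4.4  36.9] yaw -0.0 tz [ 0.001  0.    -1.   ] w 33.7 F [-1.  -1.  -2.1] | shift cm [ 0.08 -0.05  0.19] az -0.0
```

Down 2 mm in two small steps, then open to about 54 mm.

```bash
python3 -m inch '[{"tx":0.05,"ty":0,"tz":0.1,"ax":0,"ay":0,"az":0,"jaw":0.2},{"tx":0,"ty":0,"tz":0.1,"ax":0,"ay":0,"az":0,"jaw":0.2},{"tx":0,"ty":0,"tz":0,"ax":0,"ay":0,"az":0,"jaw":0.2},{"tx":0,"ty":0,"tz":0,"ax":0,"ay":0,"az":0,"jaw":0.2}]'; python3 -c "
from h import *
togo(547.4,-3.9,35,0)"
```

```text
t: 8.72
ee_pos: [547.1, -4.4, 35.0]
orientation: [3.142, -0.0, 0.001]
ft_force: [-0.9, -0.2, 1.9]
width: 34.0
t 8.72 tcp [547.1  -4.4  35. ] yaw -0.0 tz [ 0.001 -0.    -1.   ] w 34.0 F [-0.9 -0.2  1.9] | shift cm [ 0.03 -0.05 -0.  ] az -0.0
```

```bash
python3 -m inch '[{"tx":0,"ty":0,"tz":0,"ax":0,"ay":0,"az":0,"jaw":0.6},{"tx":0,"ty":0,"tz":0,"ax":0,"ay":0,"az":0,"jaw":0.6},{"tx":0,"ty":0,"tz":0,"ax":0,"ay":0,"az":0,"jaw":0.6},{"tx":0,"ty":0,"tz":-2,"ax":0,"ay":0,"az":0,"jaw":0.6},{"tx":0,"ty":0,"tz":-4,"ax":0,"ay":0,"az":0,"jaw":0.6},{"tx":0,"ty":0,"tz":-5,"ax":0,"ay":0,"az":0,"jaw":0.6},{"tx":0,"ty":0,"tz":-5,"ax":0,"ay":0,"az":0,"jaw":0.6},{"tx":-1,"ty":5,"tz":0,"ax":0,"ay":0,"az":0,"jaw":0.6},{"tx":-1,"ty":6,"tz":0,"ax":0,"ay":0,"az":0,"jaw":0.6},{"tx":-0.7,"ty":6,"tz":0,"ax":0,"ay":0,"az":0,"jaw":0.6},{"tx":0,"ty":6,"tz":0,"ax":0,"ay":0,"az":0,"jaw":0.6},{"tx":0,"ty":5,"tz":0,"ax":0,"ay":0,"az":0,"jaw":0.6}]'; python3 -m inch '[{"tx":0,"ty":0,"tz":0,"ax":0,"ay":0,"az":7.5,"jaw":0.6},{"tx":0,"ty":0,"tz":0,"ax":0,"ay":0,"az":7.5,"jaw":0.6},{"tx":0,"ty":0,"tz":0,"ax":0,"ay":0,"az":0,"jaw":0.6},{"tx":0,"ty":0,"tz":0,"ax":0,"ay":0,"az":0,"jaw":0.6}]'; python3 -c "
from h import *
x=look('wrist',0,'wB')
c,s=np.cos(x[2]),np.sin(x[2]);g=x[:2]+np.array([[c,-s],[s,c]])@[50,17]
print('grasp x-arm',g);togo(*g,3,np.degrees(x[2])-90)
look('top',32,'topA')"
```

```text
t: 10.22
ee_pos: [519.4, -286.6, 194.8]
orientation: [3.141, -0.002, 0.001]
ft_force: [0.4, 0.2, 0.5]
width: 52.9
t: 10.72
ee_pos: [519.7, -284.1, 194.6]
orientation: [-3.115, 0.406, 0.0]
ft_force: [0.3, 0.5, 0.7]
width: 52.7
wB pose [ 512.4 -338.2] 77.8 cost 0.041 area 4217.0 ztop 23.6 uv 226 321 187 284
grasp x-arm [ 506.28262734 -285.78542898]
t 10.78 tcp [ 519.8 -284.1  194.7] yaw -14.9 tz [-0.  0. -1.] w 52.8 F [ 0.2  0.7 -0.1] | shift cm [-1.26  0.51 19.17] az -2.7
topA pose [564.   45.7] 180.6 cost 0.08 area 3957.0 ztop 55.6 uv 305 337 246 277
```

View pics/wB.png

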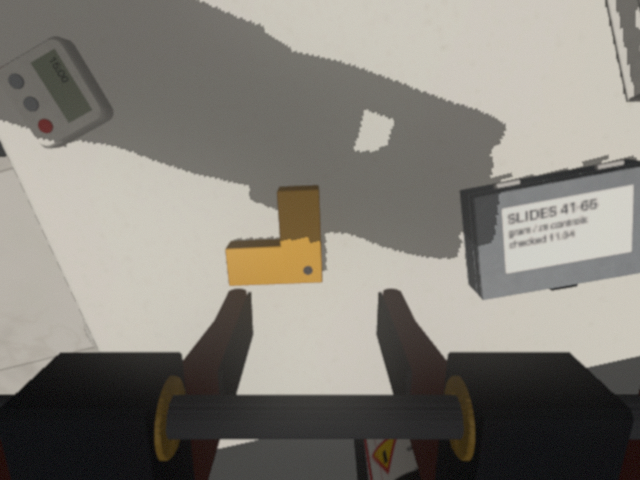

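B sits alone; its dot is at (307,270), and the x-arm points up in the image at columns 278–320. A measures flush on the base. Descending on B.

```bash
python3 -m inch '[{"tx":-0.3,"ty":0.1,"tz":2,"ax":0,"ay":0,"az":-2.7,"jaw":0.7},{"tx":-0.5,"ty":0.2,"tz":4,"ax":0,"ay":0,"az":0,"jaw":0.7},{"tx":-0.5,"ty":0.2,"tz":4,"ax":0,"ay":0,"az":0,"jaw":0.7},{"tx":0,"ty":0,"tz":4,"ax":0,"ay":0,"az":0,"jaw":0.7},{"tx":0,"ty":0,"tz":1.5,"ax":0,"ay":0,"az":0,"jaw":0.7},{"tx":0,"ty":0,"tz":0,"ax":0,"ay":0,"az":0,"jaw":0.7},{"tx":0,"ty":0,"tz":0,"ax":0,"ay":0,"az":0,"jaw":0.7}]'; python3 -c "
from h import *
togo(506.3,-285.8,3,-12.2)"
```

```text
t: 11.7
ee_pos: [507.1, -286.8, 41.1]
orientation: [3.123, -0.336, 0.003]
ft_force: [-0.1, -0.1, 0.6]
width: 61.6
t 11.7 tcp [ 507.1 -286.8   41.1] yaw -12.3 tz [ 0.002 -0.001 -1.   ] w 61.6 F [-0.1 -0.1  0.6] | shift cm [-0.11 -0.08  3.81] az -0.1
```

```bash
python3 -m inch '[{"tx":-0.1,"ty":0,"tz":1.5,"ax":0,"ay":0,"az":0,"jaw":0.7},{"tx":0,"ty":0,"tz":1.5,"ax":0,"ay":0,"az":0,"jaw":0.7},{"tx":0,"ty":0,"tz":0.8,"ax":0,"ay":0,"az":0,"jaw":0.7},{"tx":0,"ty":0,"tz":0,"ax":0,"ay":0,"az":0,"jaw":0.7},{"tx":0,"ty":0,"tz":0,"ax":0,"ay":0,"az":0,"jaw":0.2},{"tx":0,"ty":0,"tz":0,"ax":0,"ay":0,"az":0,"jaw":0.2},{"tx":0,"ty":0,"tz":0,"ax":0,"ay":0,"az":0,"jaw":0.2},{"tx":0,"ty":0,"tz":0,"ax":0,"ay":0,"az":0,"jaw":0.2},{"tx":0,"ty":0,"tz":0,"ax":0,"ay":0,"az":0,"jaw":0.2},{"tx":0,"ty":0,"tz":0,"ax":0,"ay":0,"az":0,"jaw":0.2}]'; python3 -c "
from h import *
togo(506.3,-285.8,3,-12.2)"
```

```text
t: 12.95
ee_pos: [505.2, -286.1, 1.7]
orientation: [3.123, -0.337, 0.001]
ft_force: [1.7, 0.4, -2.0]
width: 33.8
t 12.95 tcp [ 505.2 -286.1    1.7] yaw -12.3 tz [ 0. -0. -1.] w 33.8 F [ 1.7  0.4 -2. ] | shift cm [ 0.1  -0.06 -0.13] az -0.1
```

```bash
python3 -m inch '[{"tx":0,"ty":0,"tz":-1,"ax":0,"ay":0,"az":0,"jaw":0.2},{"tx":0,"ty":0,"tz":-3,"ax":0,"ay":0,"az":0,"jaw":0.2},{"tx":0,"ty":0,"tz":-4,"ax":0,"ay":0,"az":0,"jaw":0.2},{"tx":0,"ty":0,"tz":-4,"ax":0,"ay":0,"az":7.7,"jaw":0.2},{"tx":0,"ty":0,"tz":-2,"ax":0,"ay":0,"az":10,"jaw":0.2},{"tx":0,"ty":0,"tz":0,"ax":0,"ay":0,"az":10,"jaw":0.2},{"tx":0,"ty":0,"tz":0,"ax":0,"ay":0,"az":10,"jaw":0.2},{"tx":0,"ty":0,"tz":0,"ax":0,"ay":0,"az":10,"jaw":0.2},{"tx":0,"ty":0,"tz":0,"ax":0,"ay":0,"az":10,"jaw":0.2},{"tx":0,"ty":0,"tz":0,"ax":0,"ay":0,"az":10,"jaw":0.2},{"tx":0,"ty":0,"tz":0,"ax":0,"ay":0,"az":10,"jaw":0.2},{"tx":0,"ty":0,"tz":0,"ax":0,"ay":0,"az":0,"jaw":0.2}]'; python3 -c "
from h import *
togo(533.6,-16,98,-90)"
```

```text
t: 14.45
ee_pos: [504.6, -285.9, 141.9]
orientation: [2.223, -2.22, -0.001]
ft_force: [-0.3, -0.1, -2.4]
width: 34.2
t 14.45 tcp [ 504.6 -285.9  141.9] yaw -89.9 tz [-0.  0. -1.] w 34.2 F [-0.3 -0.1 -2.4] | shift cm [-26.98  -2.94   4.39] az 0.1
```

```bash
python3 -m inch '[{"tx":-3,"ty":-0.4,"tz":0,"ax":0,"ay":0,"az":0,"jaw":0.2},{"tx":-5,"ty":-0.6,"tz":0,"ax":0,"ay":0,"az":0,"jaw":0.2},{"tx":-5,"ty":-0.6,"tz":0,"ax":0,"ay":0,"az":0,"jaw":0.2},{"tx":-5,"ty":-0.6,"tz":0,"ax":0,"ay":0,"az":0,"jaw":0.2},{"tx":-5,"ty":-0.5,"tz":0,"ax":0,"ay":0,"az":0,"jaw":0.2},{"tx":-3,"ty":-0.2,"tz":0.5,"ax":0,"ay":0,"az":0,"jaw":0.2},{"tx":-1,"ty":0,"tz":1.5,"ax":0,"ay":0,"az":0,"jaw":0.2},{"tx":0,"ty":0,"tz":2.4,"ax":0,"ay":0,"az":0,"jaw":0.2},{"tx":0,"ty":0,"tz":0,"ax":0,"ay":0,"az":0,"jaw":0.2},{"tx":0,"ty":0,"tz":0,"ax":0,"ay":0,"az":0,"jaw":0.2},{"tx":0,"ty":0,"tz":0,"ax":0,"ay":0,"az":0,"jaw":0.2}]'; python3 -c "
from h import *
togo(533.6,-16,60,-90)
a,_=viewer.get_image('wrist');cv2.imwrite('pics/held2.png',a[:,:,::-1])"
```

```text
t: 15.82
ee_pos: [534.6, -16.6, 98.4]
orientation: [-2.22, 2.221, -0.002]
ft_force: [0.0, -0.5, -2.9]
width: 34.0
t 15.82 tcp [534.6 -16.6  98.4] yaw -90.0 tz [ 0.001 -0.    -1.   ] w 34.0 F [ 0.  -0.5 -2.9] | shift cm [-0.06  0.11  3.84] az -0.0
```

View pics/held2.png

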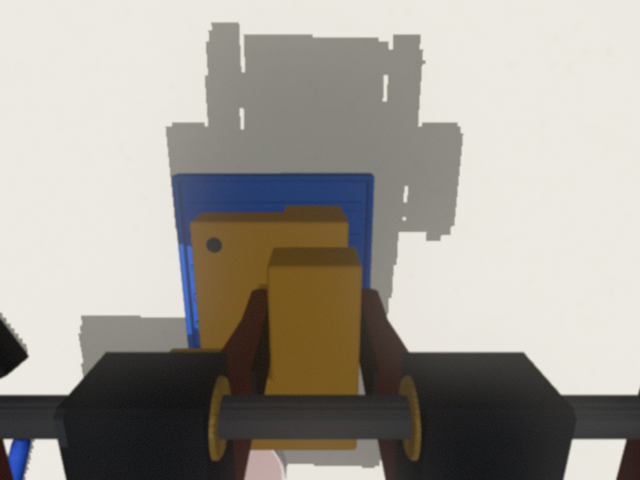

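Piece B's x-arm points up (edge at row 248), with the A dot visible at (214,245); the orientation is right. Lowering.

```bash
python3 -m inch '[{"tx":0,"ty":0.1,"tz":1.5,"ax":0,"ay":0,"az":0,"jaw":0.2},{"tx":0,"ty":0,"tz":1.5,"ax":0,"ay":0,"az":0,"jaw":0.2},{"tx":0,"ty":0,"tz":0.5,"ax":0,"ay":0,"az":0,"jaw":0.2},{"tx":0,"ty":0,"tz":0.2,"ax":0,"ay":0,"az":0,"jaw":0.2},{"tx":0,"ty":0,"tz":0,"ax":0,"ay":0,"az":0,"jaw":0.2},{"tx":0,"ty":0,"tz":0.1,"ax":0,"ay":0,"az":0,"jaw":0.2},{"tx":0,"ty":0,"tz":0,"ax":0,"ay":0,"az":0,"jaw":0.2},{"tx":0,"ty":0,"tz":0,"ax":0,"ay":0,"az":0,"jaw":0.2}]'; python3 -c "
from h import *
togo(533.6,-16,57.7,-90)"
```

```text
t: 16.88
ee_pos: [533.2, -16.1, 59.9]
orientation: [-2.221, 2.222, -0.0]
ft_force: [-0.2, 0.7, -3.5]
width: 34.3
t 16.88 tcp [533.2 -16.1  59.9] yaw -90.0 tz [ 0. -0. -1.] w 34.3 F [-0.2  0.7 -3.5] | shift cm [-0.01 -0.04  0.22] az -0.0
```

```bash
python3 -m inch '[{"tx":0,"ty":0,"tz":0.1,"ax":0,"ay":0,"az":0,"jaw":0.2},{"tx":0,"ty":0,"tz":0.1,"ax":0,"ay":0,"az":0,"jaw":0.2},{"tx":0,"ty":0,"tz":0,"ax":0,"ay":0,"az":0,"jaw":0.2},{"tx":0,"ty":0,"tz":0,"ax":0,"ay":0,"az":0,"jaw":0.2}]'; python3 -c "
from h import *
togo(533.6,-16,57.7,-90)"
```

```text
t: 17.38
ee_pos: [533.1, -16.1, 57.7]
orientation: [-2.221, 2.222, -0.0]
ft_force: [0.4, -0.0, -2.4]
width: 33.6
t 17.38 tcp [533.1 -16.1  57.7] yaw -90.0 tz [ 0. -0. -1.] w 33.6 F [ 0.4 -0.  -2.4] | shift cm [-0.01 -0.05  0.  ] az -0.0
```

One more half-millimetre step to make contact, then release, rise and clear the view.

```bash
python3 -m inch '[{"tx":0,"ty":0,"tz":0.05,"ax":0,"ay":0,"az":0,"jaw":0.2},{"tx":0,"ty":0,"tz":0,"ax":0,"ay":0,"az":0,"jaw":0.2},{"tx":0,"ty":0,"tz":0,"ax":0,"ay":0,"az":0,"jaw":0.2}]'; python3 -m inch '[{"tx":0,"ty":0,"tz":0,"ax":0,"ay":0,"az":0,"jaw":0.6},{"tx":0,"ty":0,"tz":0,"ax":0,"ay":0,"az":0,"jaw":0.6},{"tx":0,"ty":0,"tz":0,"ax":0,"ay":0,"az":0,"jaw":0.6},{"tx":0,"ty":0,"tz":-2,"ax":0,"ay":0,"az":0,"jaw":0.6},{"tx":0,"ty":0,"tz":-4,"ax":0,"ay":0,"az":0,"jaw":0.6},{"tx":0,"ty":0,"tz":-5,"ax":0,"ay":0,"az":0,"jaw":0.6},{"tx":0,"ty":0,"tz":-5,"ax":0,"ay":0,"az":0,"jaw":0.6},{"tx":5,"ty":0,"tz":0,"ax":0,"ay":0,"az":0,"jaw":0.6},{"tx":6,"ty":0,"tz":0,"ax":0,"ay":0,"az":0,"jaw":0.6},{"tx":6,"ty":0,"tz":0,"ax":0,"ay":0,"az":0,"jaw":0.6},{"tx":5,"ty":0,"tz":0,"ax":0,"ay":0,"az":0,"jaw":0.6},{"tx":0,"ty":0,"tz":0,"ax":0,"ay":0,"az":0,"jaw":0.6}]'; python3 -c "
from h import *
look('top',56,'topB')
im,d=viewer.get_image('top');W=world('top',d);m,_=topmask('top',im,d,56);e=cv2.erode(m.astype(np.uint8),np.ones((3,3)))>0
P=W[e&(d>0)];c=np.linalg.lstsq(np.c_[P[:,:2],np.ones(len(P))],P[:,2],rcond=None)[0];print('tilt deg',np.degrees(np.hypot(*c[:2])),len(P))
b,_=viewer.get_image('scene');cv2.imwrite('pics/end.png',np.hstack([cv2.resize(im[200:320,270:390],(400,400),interpolation=2),cv2.resize(b[190:290,300:400],(400,400),interpolation=2)])[:,:,::-1])"
```

```text
t: 17.75
ee_pos: [533.1, -16.1, 57.7]
orientation: [-2.221, 2.222, -0.0]
ft_force: [-3.7, -0.3, 5.2]
width: 33.8
t: 19.25
ee_pos: [532.8, -239.1, 217.0]
orientation: [2.216, -2.226, 0.001]
ft_force: [-0.4, -0.1, -0.5]
width: 53.0
topB pose [484.1 -35.1] 0.9 cost 0.067 area 4010.0 ztop 79.4 uv 305 337 246 278
tilt deg 0.5111487053456357 595
```

View pics/end.png

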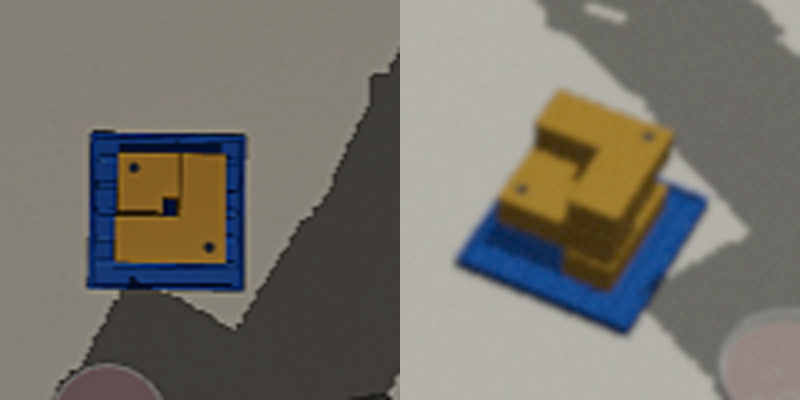

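The three-piece pile is flush and square, with the top dot at (209,247) and the middle dot at (133,168). Handing in.

```bash
python3 -c "
from h import *
print(get_obs()['ft_force']);ctrl.close_job()"
```

```text
[-0.09527154 -0.69129271 -0.06859058]
the job is handed in; nothing more can be done
```

I stacked the two loose brass L-pieces on the one in the tray, each turned half round from the one below, and handed the job in at about 19.5 s of the 58 s allowed.

Last checks from the top camera:
- **Flush fit:** The outer corner of the middle piece is at (564.0, 45.7) mm, angle 180.6°. The top piece is at (484.1, −35.1) mm, 0.9°. The base piece's corner is at about (484, −32.5) mm, so everything sits within about 3 mm and 1° of flush, well inside the 18 mm and 12° limits.
- **Height and tilt:** The top of the pile reads 79.4 mm against 80 mm expected, with a tilt of about 0.5°.
- **Robot clear:** The gripper is well away from the pile, and the force reading is about zero.

- **Not measured:** I did not re-measure the base piece after stacking, because the pile covers it. I also did not re-measure the black piece; the planned paths stayed clear of it.
- **Disagreement:** The early scene-camera fits differed from the others by up to about 5 mm and 6°, because its mask left out the dark side faces. I did not use them. The top and wrist cameras agreed to within about 1.5° and, on position, 1 mm for the base and the first piece I moved, 4 mm for the second; I used the wrist fit for that one.

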